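# Lock the microscope stage and tuck the slide carrier under its leaf clip

### The job

First lock the microscope stage: turn the collar's red lever from beside the red mark round to the green mark, and let go of it. Then pick up the slide carrier by its orange grip, lay it on the black stage plate and slide its front edge under the brass leaf, without lifting the leaf, straight and centred until it is home against the aluminium stop. Finish while still holding it there, pressed down firmly and flat on the plate, and leave the loose objective lens and the amber oil bottle standing where they are.

Things in the scene. Friction and masses are not known exactly. Their poses are not given: they have to be found in the camera images.
- collar (a joint): Lock collar of the stage, a dark knurled ring 56 mm across with a red radial lever; turns about a vertical axis. 0 rad: the lever is over the red mark and points to the stage's -x; grows clockwise seen from above. 1.2 rad: the lever is over the green mark (locked; about 0.1 rad either way will do). Travel 0 to 1.6, no stop at the mark. It turns stiffly (about 0.06 N m, so about 1 N at the lever) and stays where it is left.
- lever (a point): Point on the red lever to pinch, half-way up it, 54 mm from the collar's axis. The lever is 8 mm wide, 24 mm high (12 mm above and below this point), and runs radially from 28 to 78 mm from the axis; its underside is 10 mm above the grey disc under it. Its axes turn with the collar: -x points radially outward along the lever, z up.
- collar_axis (a point): Point on the vertical axis of the collar, at the height of lever. Fixed to the stage; axes those of the stage.
- carrier_grip (a point): Centre of the orange grip of the loose slide carrier: an upright rib 40 mm long (along x) by 12 mm wide by 26 mm high that stands on the carrier's plate; its foot is 13 mm below this point, the carrier's underside 17 mm below. x points to the carrier's front edge, z up. The carrier starts flat on the bench, its front turned away from the robot within about 45 degrees.
- carrier_front (a point): Middle of the carrier's front edge, half-way through its 4 mm thickness; axes as carrier_grip. It lies 75 mm ahead of the grip's centre and 15 mm below it.
- carrier: The slide carrier: aluminium plate 110 (x, front to back) x 70 (y) x 4 mm with a round amber window and, behind it, the orange grip; 0.08 to 0.17 kg. Origin: centre of its underside, 20 mm ahead of and 17 mm below the centre of the grip.
- home (a point): Middle of the foot of the stop's near face, at the height of the stage plate's top: the middle of the carrier's front edge belongs here. The axes are the stage's: +x is the direction in which the carrier is slid home, z up. The stop is an aluminium bar 80 mm wide, 7 mm high. The black plate is level and reaches from 175 mm before this point (-x) to 25 mm beyond, 75 mm to the -y side and 60 mm to the +y side; no other thing stands on it.
- leaf_tip (a point): Middle of the brass leaf's underside at its near end, where a lip 10 mm long begins that rises 30 degrees towards -x. The leaf (50 mm wide, 2.5 mm thick) overhangs the plate by 30 mm in front of the stop with 7 mm free height below it, for the 4 mm plate of the carrier. Axes those of the stage while the leaf is down.
- leaf (a joint): Angle in rad of the brass leaf's hinge, 15 mm behind the stop's near face: 0 down, in place (7 mm above the plate); grows as it is lifted, against a light spring (3 N at the near end begins to lift it).
- stage: The microscope stage, fixed to the bench: black plate (top 40 mm above the bench) on a white foot, grey disc with the collar at its left (top 38 mm above the bench). Origin: on the bench under the point 75 mm before home (-x); x and y axes those of home.
- objective: Bystander: loose objective lens, steel, 34 mm across, 46 mm high, standing on its base; origin at its foot.
- oil_bottle: Bystander: amber bottle 32 mm across, 75 mm high; origin at its foot.
Not all that is in view belongs to the job. What is shaped like the carrier but blue or pink is not meant.

How it is judged (in metres and radians):
On the way, in this order (a step that is already met when the one before it is completed fails the run):
1. the collar is turned to the green mark, released, while the carrier is still off the stage (value of joint collar between 1.08 and 1.32 rad and contact force between the fingers and stage below 0.3 N and horizontal distance between carrier_front and home above 0.06 m), for 0.2 s.
2. the carrier's front edge has gone under the leaf (x of carrier_front in the frame of home between -0.022 and 0.006 m and y of carrier_front in the frame of home between -0.015 and 0.015 m and z of carrier_front in the frame of home between -0.002 and 0.007 m and value of joint leaf below 0.1 rad), for 0.1 s.
At the end, for the whole second after the job is handed in: Collar at 1.08 to 1.32 rad; carrier's front edge under the leaf, within 5 mm of the stop, centred within 10 mm, straight within 0.07 rad, flat within 0.03 rad; leaf down (below 0.04 rad); robot still holding the carrier (over 2 N) and pressing it on the stage with over 4 N (value of joint collar between 1.08 and 1.32 rad and x of carrier_front in the frame of home between -0.005 and 0.004 m and y of carrier_front in the frame of home between -0.01 and 0.01 m and z of carrier_front in the frame of home between -0.002 and 0.0045 m and angle between the x axis of carrier_front and the x axis of home, either way round below 0.07 rad and angle between carrier's own z axis and vertical below 0.03 rad and value of joint leaf below 0.04 rad and contact force between carrier and stage above 4 N and contact force between the fingers and carrier above 2 N and linear speed of carrier below 0.02 m/s); the arm keeps its last pose, push and grip.
It fails at once if the leaf is lifted (hinge beyond 0.10 rad, about 4 mm at its near end) (value of joint leaf above 0.1 rad).
It fails at once if the objective or the oil bottle is knocked (moved more than 30 mm) (distance of any of objective, oil_bottle from where it was at the start of the episode above 0.03 m).
It also fails if it takes over 61 s, if anything falls off the work surface, if the arm or the gripper's body presses on something with over 40 N, if the wrist force passes 120 N, or if a joint passes its speed limit or range.

### The arm

A 6-joint arm with a two-finger parallel gripper is mounted at the origin on the work surface. World frame = base frame: x ahead of the robot, y to its left, z up, the work surface at z = 0. Lengths are in mm, angles in degrees, forces in N, time in s.
With the tool pointing down it reaches from about 375 to 975 mm from the base axis. Payload 3.8 kg.
Tool frame: the origin (TCP) lies at the very end of the fingers, on their centre line; the grasp point (between the pads) lies 19 mm behind it; z points along the fingers, y is the line along which they close (so a half turn about z gives the same grasp; the last joint's range is limited). The gripper opens to 85 mm and grips with 20 to 120 N. Pads are 22 mm wide; open, the fingers measure 114 mm over their backs; the gripper's body (76 mm by 85 mm) begins 54 mm behind the grasp point. The pads swing forward as they close: fully open they stand 13 mm farther back than shut.
Start: joints at [-78.26, 15.12, 91.902, -0, 72.978, -2.114], TCP at [161.624, -655.359, 209.78] pointing down, gripper open.
Joint ranges: [-150.88, 150.88], [-54.13, 125.18], [17.81, 147.31], [-75.09, 255.09], [0, 152.58], [-146.25, 146.25]. Speed limits (degrees/s): [147.25, 147.25, 180, 180, 180, 180].

### API

Orientations are given as [roll, pitch, yaw] about the fixed x, y, z axes, in that order (R = Rz(yaw) Ry(pitch) Rx(roll)).
In Python, from workcell import manip gives the robot as it stands.
- The arm moves only by the shell command python3 -m jog 'ROWS' [FORCE]. ROWS is JSON, a list that holds one entry, the list of rows, each a list of 7 numbers: the shift along the tool's x, y, z in mm, then the turn, a rotation vector about the tool's x, y, z in degrees, then the opening, from 0 (shut) to 1 (fully open). A call has 1 to 8 rows; each row shifts and turns the commanded pose from where the row before left it, along the tool's axes as they then stand; what a row does not reach is not made up. A row lasts 1/10 s, in which the tool goes at most 50 mm and 8.59 degrees, less where a joint would pass 70% of its speed; a pose out of reach is approached as far as the arm can. A call with a gripper value outside its range is refused whole. The fingers move at their own pace and stop on an object; FORCE is the grip in N (left out, the last holds). Time passes only in rows, so rows that do not move let the fingers close. It gives the time, the measured TCP pose, the force, the opening and the grip force at its end, in the units of the state.
- manip.read_state(): the state, without advancing time (a new reading comes with each control period).
- manip.grab_frame(name): name is "scene" or "top"; returns (picture, depth): 400x640x3 uint8, red, green, blue; 400x640 float32, mm along the optical axis (not along the pixel's ray), 0 where there is no reading.
- manip.camera_params(name): a dict with "fx", "fy", "cx", "cy" (pixels), "D" ([k1, k2, p1, p2, k3] as OpenCV has them; the pictures are not rectified), "cam_to_world" (4x4, takes a point from camera to world coordinates). Camera axes: x right, y up, looking along -z (the intrinsics and any distortion apply to the point x, -y, -z); pixel columns grow to the right and rows downward; lengths in mm; the calibration is good to about 2 mm. A picture is of the moment at which its call begins. camera_params takes no time and is no camera call.
- manip.finish_job(): hands the job in; it is judged then, once.
The state is a dict: "t": time; "qpos": joint angles; "qvel": joint speeds; "tau": joint torques, N m; "tcp_pos": TCP position; "eef_rot": TCP orientation; "ft_force": force on the tool from outside, world axes, zero at the start; "wrist_torque": the same for the moment, N m; "gripper_width": finger opening in mm; "gripper_force": force on a finger pad.
Only numpy, scipy, OpenCV 4.12 (cv2) and the standard library are available. Lean on these libraries where they do the work, as an engineer would, in place of code of your own. Each camera call takes 0.05 s, during which the arm holds its last target. There are 200 camera calls.

## Working session

There is one attempt and no reset: what is moved stays moved. The work goes in short steps, Python scripts to look and compute and a shell command to move; the robot and the scene stay as the last step left them, time stands still between calls to the robot, and variables do not carry over. Pictures are saved under pics/ and viewed, at most 10 in all, crops included, and the job is handed in when it is done.

```bash
ls; mkdir -p pics
python3 - <<'E'
from workcell import manip
import cv2,numpy as np
for n in("scene","top"):
    p,d=manip.grab_frame(n); cv2.imwrite(f"pics/{n}0.png",p[:,:,::-1]); np.save(f"pics/{n}0.npy",d)
    c=manip.camera_params(n); print(n,{k:(np.round(v,3).tolist()) for k,v in c.items()})
print(manip.read_state())
E
```

```text
pics
scene {'fx': 432.334, 'fy': 432.334, 'cx': 322.125, 'cy': 199.707, 'D': [-0.041, 0.0, 0.0, 0.0, 0.0], 'cam_to_world': [[0.565, -0.62, 0.545, 1081.182], [0.825, 0.42, -0.378, -488.098], [0.006, 0.663, 0.748, 782.325], [0.0, 0.0, 0.0, 1.0]]}
top {'fx': 423.448, 'fy': 423.448, 'cx': 317.081, 'cy': 192.502, 'D': [-0.061, 0.0, 0.0, 0.0, 0.0], 'cam_to_world': [[0.005, 0.989, -0.15, 418.127], [-1.0, 0.008, 0.017, -115.839], [0.018, 0.15, 0.989, 1070.927], [0.0, 0.0, 0.0, 1.0]]}
{'t': 0.1, 'qpos': array([-7.82622758e+01,  1.51655078e+01,  9.19744724e+01,  3.33141617e-04,
        7.29789677e+01, -2.11564356e+00]), 'qvel': array([ 0.02577386, -0.07811332, -0.14422261,  0.00747003, -0.02609208,
        0.04973797]), 'tau': array([ 5.18207125e-04, -5.16708505e+01, -3.68590236e+01, -7.19544983e-05,
        6.30070412e-03,  5.69431188e-05]), 'tcp_pos': array([ 161.45746649, -654.66200576,  208.56892976]), 'eef_rot': array([-1.79881145e+02, -4.70927254e-03,  1.38532650e+01]), 'ft_force': array([-0.02961358, -0.14507514, -0.50430605]), 'wrist_torque': array([-0.02361475,  0.04015753,  0.00751372]), 'gripper_force': 0.0, 'gripper_width': 85.13557814400907}
```

View pics/scene0.png

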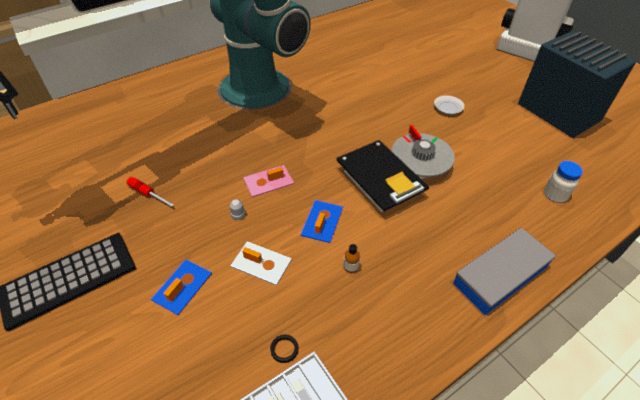

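View pics/top0.png

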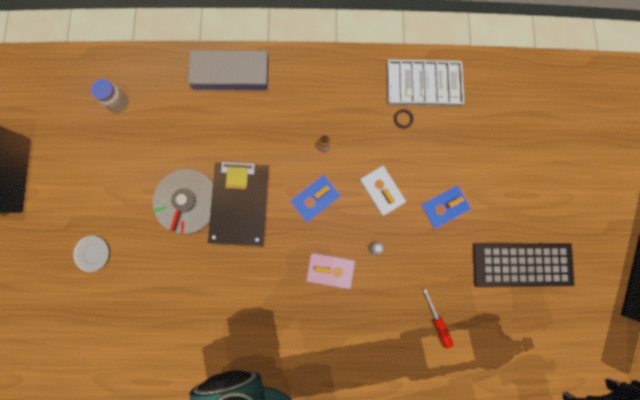

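Top view: white/aluminium carrier at (383,190). Things it could be confused with are the blue ones at (315,198) and (446,207) and the pink one at (331,270). Stage plate is at (239,205), leaf at (236,178), collar at (181,200), lever at (176,219), objective at (376,248), bottle at (323,143). The description says aluminium, so I choose the white one and check it in a close crop.

```bash
cat > h.py <<'E'
import numpy as np,cv2
from workcell import manip
def ray(n,uv):
    c=manip.camera_params(n);K=np.array([[c["fx"],0,c["cx"]],[0,c["fy"],c["cy"]],[0,0,1]])
    q=cv2.undistortPoints(np.array(uv,float).reshape(-1,1,2),K,np.array(c["D"]))[:,0]
    T=np.array(c["cam_to_world"]);d=np.c_[q[:,0],-q[:,1],-np.ones(len(q))]@T[:3,:3].T
    return T[:3,3],d
def plane(n,uv,z):
    o,d=ray(n,uv);return o+d*((z-o[2])/d[:,2])[:,None]
def tri(uva,uvb,a="top",b="scene"):
    oa,da=ray(a,uva);ob,db=ray(b,uvb);out=[]
    for p,q in zip(da,db):
        s=np.linalg.lstsq(np.c_[p,-q],ob-oa,rcond=None)[0]
        P,Q=oa+s[0]*p,ob+s[1]*q;out.append(np.r_[(P+Q)/2,np.linalg.norm(P-Q)])
    return np.array(out)
def grab(n,k):
    p,d=manip.grab_frame(n);cv2.imwrite(f"pics/{n}{k}.png",p[:,:,::-1]);np.save(f"pics/{n}{k}.npy",d);return p[:,:,::-1].copy(),d
E
python3 - <<'E'
import cv2,numpy as np
t=cv2.imread("pics/top0.png");s=cv2.imread("pics/scene0.png")
def crop(i,x,y,w,h):return cv2.resize(i[y:y+h,x:x+w],(400,300),interpolation=cv2.INTER_CUBIC)
o=np.vstack([np.hstack([crop(t,150,150,128,96),crop(s,330,115,128,96)]),np.hstack([crop(t,350,155,64,48+0),crop(s,225,232,80,60)])])
cv2.imwrite("pics/c1.png",o)
E
```

```text
(no output)
```

View pics/c1.png

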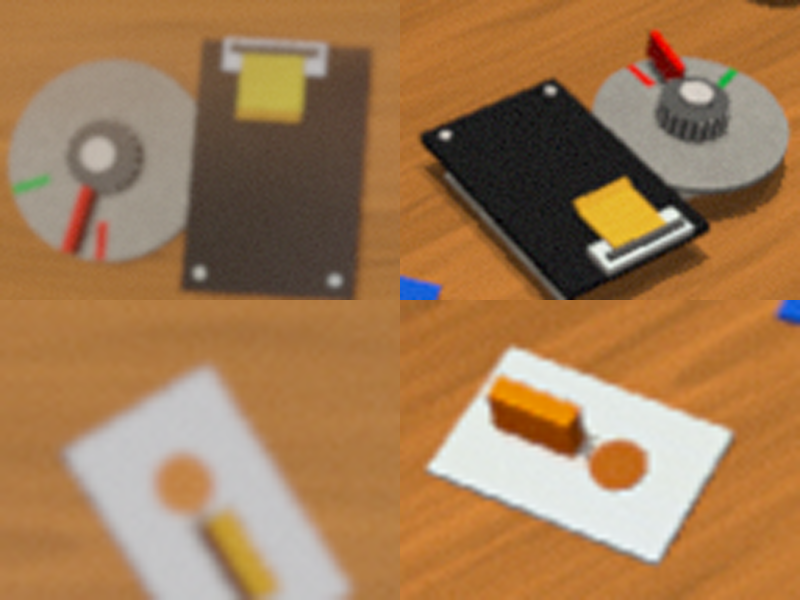

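The crop shows the stage with lever, red and green marks, leaf and stop. The white carrier has an orange grip and a round window ahead of it at top (379,186), so the choice is confirmed. Next I measure.

```bash
cat > m.py <<'E'
from h import *
def hsv(i):return cv2.cvtColor(i,cv2.COLOR_BGR2HSV)
def mask(i,lo,hi,roi):
    m=cv2.inRange(hsv(i),lo,hi);z=np.zeros_like(m);x,y,w,h=roi;z[y:y+h,x:x+w]=m[y:y+h,x:x+w];return z
def big(m,k=1):
    cs=cv2.findContours(m,cv2.RETR_EXTERNAL,cv2.CHAIN_APPROX_NONE)[0]
    return sorted(cs,key=cv2.contourArea)[::-1][:k]
def quad(c):
    c=cv2.convexHull(c)
    for e in np.arange(1,12,.25):
        q=cv2.approxPolyDP(c,e,True)
        if len(q)<=4:return q[:,0].astype(float)
E
python3 - <<'E'
from m import *
np.set_printoptions(precision=1,suppress=True)
t=cv2.imread("pics/top0.png");s=cv2.imread("pics/scene0.png")
# carrier
W=((0,0,140),(179,70,255))
for n,i,r in(("top",t,(350,155,65,70)),("scene",s,(225,232,80,60))):
    c=big(mask(i,*W,r))[0];q=quad(c);print("carrier",n,cv2.contourArea(c),q.tolist());print(plane(n,q,4))
    mr=cv2.minAreaRect(c);print(" rect",mr, plane(n,[mr[0]],4))
    o=mask(i,(8,150,120),(32,255,255),r);m=np.zeros_like(o);cv2.fillPoly(m,[cv2.erode(np.zeros((1,1),np.uint8),None) if 0 else cv2.convexHull(c)],255);m=cv2.erode(m,np.ones((3,3)))
    for k in big(o&m,2):print(" orange",cv2.contourArea(k),cv2.minAreaRect(k))
# plate
for n,i,r in(("top",t,(200,150,75,105)),("scene",s,(325,130,110,95))):
    c=big(mask(i,(0,0,0),(179,255,85),r))[0];q=quad(c);print("plate",n,cv2.contourArea(c),q.tolist());print(plane(n,q,40))
for n,i,r in(("top",t,(150,150,75,100)),("scene",s,(395,115,80,75))):
    for nm,lo,hi in(("red",(0,150,60),(6,255,255)),("red2",(170,150,60),(179,255,255)),("green",(45,90,60),(80,255,255))):
        for k in big(mask(i,lo,hi,r),3):
            M=cv2.minAreaRect(k);print(nm,n,cv2.contourArea(k),cv2.boxPoints(M).tolist())
for n,i,r in(("top",t,(215,155,50,50)),("scene",s,(380,165,50,45))):
    for k in big(mask(i,(22,110,90),(34,255,255),r),1):print("leaf",n,cv2.contourArea(k),quad(k).tolist())
    for k in big(mask(i,(0,0,150),(179,60,255),r),1):print("stop",n,cv2.contourArea(k),cv2.boxPoints(cv2.minAreaRect(k)).tolist())
E
```

```text
carrier top 1170.0 [[381.0, 166.0], [405.0, 200.0], [384.0, 215.0], [360.0, 180.0]]
[[ 650.2 -299.1    4. ]
 [ 562.  -359.3    4. ]
 [ 523.2 -304.5    4. ]
 [ 613.  -244.2    4. ]]
 rect ((382.64984130859375, 190.0908660888672), (44.160823822021484, 28.019712448120117), 57.80426788330078) [[ 587.2 -302.2    4. ]]
 orange 38.5 ((387.6854248046875, 195.69662475585938), (13.567974090576172, 3.815992593765259), 57.9946174621582)
 orange 18.0 ((379.0, 183.99998474121094), (5.656853675842285, 4.242640495300293), 45.0)
carrier scene 1419.5 [[246.0, 242.0], [290.0, 258.0], [276.0, 284.0], [231.0, 266.0]]
[[ 523.4 -305.1    4. ]
 [ 614.1 -246.6    4. ]
 [ 652.4 -303.9    4. ]
 [ 561.3 -360.9    4. ]]
 rect ((260.6876525878906, 262.0394287109375), (53.50755310058594, 30.698246002197266), 22.166345596313477) [[ 587.8 -303.8    4. ]]
 orange 135.5 ((251.5517120361328, 254.62066650390625), (19.312314987182617, 9.284767150878906), 21.801410675048828)
 orange 64.0 ((268.0, 265.0), (8.0, 10.0), 90.0)
plate top 2294.0 [[263.0, 201.0], [261.0, 244.0], [209.0, 241.0], [214.0, 196.0]]
[[552.1  -1.1  40.
[... 1181 characters left out ...]
0], [412.0, 131.0], [412.0, 131.0]]
red2 scene 0.0 [[412.0, 134.0], [412.0, 134.0], [412.0, 134.0], [412.0, 134.0]]
red2 scene 0.0 [[417.0, 136.0], [417.0, 136.0], [417.0, 136.0], [417.0, 136.0]]
green scene 12.0 [[431.0, 141.0], [435.5, 136.5], [437.0, 138.0], [432.5, 142.5]]
leaf top 356.0 [[246.0, 168.0], [246.0, 185.0], [225.0, 183.0], [228.0, 167.0]]
stop top 86.5 [[220.78463745117188, 171.87693786621094], [221.341552734375, 161.85231018066406], [254.0738525390625, 163.67076110839844], [253.51693725585938, 173.6953887939453]]
leaf scene 224.0 [[413.0, 186.0], [398.0, 193.0], [389.0, 182.0], [404.0, 175.0]]
stop scene 141.0 [[408.0, 165.0], [429.0, 165.0], [429.0, 174.0], [408.0, 174.0]]
```

Run:
```python
from m import *
np.set_printoptions(precision=1,suppress=True)
t=cv2.imread("pics/top0.png");s=cv2.imread("pics/scene0.png")
print("griptri",tri([[387.7,195.7]],[[251.55,254.6]]))
# edges by subpixel gradient along scanlines, top view: dark plate vs bright wood
g=cv2.cvtColor(t,cv2.COLOR_BGR2GRAY).astype(float); gs=cv2.cvtColor(s,cv2.COLOR_BGR2GRAY).astype(float)
def edge(prof,o):
    d=np.abs(np.diff(prof));k=d.argmax();a=d[max(0,k-2):k+3];return o+max(0,k-2)+(a*np.arange(len(a))).sum()/a.sum()+.5
R=np.array([[edge(g[y,256:278],256),y] for y in range(180,236,4)])
N=np.array([[x,edge(g[234:254,x],234)] for x in list(range(218,260,4))])
F=np.array([[x,edge(g[155:172,x],155)] for x in (258,260,262,264)])
P=plane("top",R,40);Q=plane("top",N,40)
print("right edge deg",np.degrees(np.arctan(np.polyfit(P[:,0],P[:,1],1)[0])),P[[0,-1]]);print("near edge deg",-np.degrees(np.arctan(np.polyfit(Q[:,1],Q[:,0],1)[0])),Q[[0,-1]])
print("far edge",plane("top",F,40))
print("screws",plane("top",[[214,237],[257.2,239.6]],40),tri([[214,237],[257.2,239.6]],[[506,144],[472.4,158.2]]))
print("leaf",tri([[246,185],[225,183],[246,168],[228,167]],[[389,182],[404,175],[398,193],[413,186]]))
print("stop top z47",plane("top",[[220.8,171.9],[221.3,161.8],[254.1,163.7],[253.5,173.7]],47))
print("red mark",plane("top",[[182.6,222],[181,232]],38),"green",plane("top",[[154.7,210.1],[164,207]],38))
print("scene marks red",plane("scene",[[403.5,135.5],[409.5,141.5]],38),"green",plane("scene",[[431.7,141.7],[436.2,137.2]],38))
L=np.array([[171.8,229.6],[178.3,210.1]])
print("lever tri",tri(L,[[409.4,125.4],[418.6,139.2]]))
# hinge: knob white cap
for n,i,r in(("top",t,(170,190,25,20)),("scene",s,(415,138,22,14))):
    k=big(mask(i,(0,0,170),(179,45,255),r))[0];M=cv2.moments(k);print("cap",n,M["m10"]/M["m00"],M["m01"]/M["m00"],cv2.contourArea(k))
```

```text
griptri [[ 570.2 -313.2   18.4    2.2]]
right edge deg -2.3797277793309233 [[604.5 -12.6  40. ]
 [476.2  -6.1  40. ]]
near edge deg 2.9226656122277066 [[447.9 105.4  40. ]
 [462.8   8.9  40. ]]
far edge [[643.5  13.6  40. ]
 [643.4   8.6  40. ]
 [643.1   3.6  40. ]
 [642.1  -1.4  40. ]]
screws [[463.1 115.7  40. ]
 [457.7  10.7  40. ]] [[587.3 183.6 126.3 305.7]
 [577.8  87.1 129.4 300.9]]
leaf [[590.5  41.4  51.1   3.1]
 [593.4  90.4  50.    3.4]
 [630.6  39.5  51.1   4.6]
 [632.9  84.   50.3   4.6]]
stop top z47 [[622.6 103.9  47. ]
 [648.  103.7  47. ]
 [643.8  22.4  47. ]
 [618.7  23.1  47. ]]
red mark [[499.  194.6  38. ]
 [474.6 197.4  38. ]] green [[527.6 265.3  38. ]
 [535.5 242.6  38. ]]
scene marks red [[472.4 196.1  38. ]
 [499.5 193.   38. ]] green [[532.7 241.3  38. ]
 [526.2 264.1  38. ]]
lever tri [[477.3 208.3  70.3   3.3]
 [524.8 198.2  61.7   2.6]]
cap top 180.71059431524546 198.71059431524546 64.5
cap scene 424.5 144.0 39.0
```

```bash
A='[[30.2,-18.6,0,0,0,0,0.4],[30.2,-18.6,0,0,0,0,0.4],[30.2,-18.6,0,0,0,0,0.4],[30.2,-18.6,0,0,0,0,0.4],[30.2,-18.6,0,0,0,0,0.4],[30.2,-18.6,0,0,0,0,0.4],[30.2,-18.6,0,0,0,0,0.4],[30.2,-18.6,0,0,0,0,0.4]]'; true
python3 -m jog '[[[30,-18.6,0,0,0,0,0.4],[30,-18.6,0,0,0,0,0.4],[30,-18.6,0,0,0,0,0.4],[30,-18.6,0,0,0,0,0.4],[30,-18.6,0,0,0,0,0.4],[30,-18.6,0,0,0,0,0.4],[30,-18.6,0,0,0,0,0.4],[30,-18.6,0,0,0,0,0.4]]]'
python3 -m jog '[[[30,-18.6,0,0,0,0,0.4],[30,-18.6,0,0,0,0,0.4],[30,-18.6,0,0,0,0,0.4],[30,-18.6,0,0,0,0,0.4],[30,-18.6,0,0,0,0,0.4],[30,-18.6,0,0,0,0,0.4],[30,-18.6,0,0,0,0,0.4],[30,-18.6,0,0,0,0,0.4]]]'
python3 - <<'E'
from m import *
np.set_printoptions(precision=1,suppress=True)
t=cv2.imread("pics/top0.png");s=cv2.imread("pics/scene0.png")
print("cap",tri([[180.7,198.7]],[[424.5,144]]))
for n,i,r,sd in(("top",t,(150,165,60,75),(165,190)),("scene",s,(390,125,68,55),(440,165))):
    m=mask(i,(0,0,90),(179,75,255),r)
    k=big(m)[0];p=plane(n,cv2.convexHull(k)[:,0].astype(float),38)[:,:2].astype(np.float32)
    (c,rad)=cv2.minEnclosingCircle(p);print("disc",n,c,rad,cv2.fitEllipse(p) if len(p)>4 else "")
print("screws",tri([[214,237],[257.2,239.6]],[[378,144],[344.4,158.2]]))
E
```

```text
t: 0.9
tcp_pos: [359.6, -452.0, 209.3]
eef_rot: [-180.0, 0.0, 13.8]
ft_force: [0.7, 0.1, 0.0]
gripper_width: 33.8
gripper_force: 0.0
t: 1.7
tcp_pos: [556.9, -250.1, 209.2]
eef_rot: [-180.0, 0.0, 13.9]
ft_force: [0.8, 0.2, -0.1]
gripper_width: 34.1
gripper_force: 0.0
cap [[551.6 191.9  68.    2.6]]
disc top (550.475341796875, 191.83677673339844) 80.22026824951172 ((551.1687622070312, 191.64474487304688), (157.21861267089844, 160.01828002929688), 162.85043334960938)
disc scene (553.6578979492188, 184.38037109375) 85.41807556152344 ((552.9578247070312, 190.76219177246094), (154.8314208984375, 162.9105987548828), 66.44775390625)
screws [[463.1 115.7  40.6   0.2]
 [457.9  10.9  40.8   0.7]]
```

```bash
python3 -m jog '[[[4.1,-38,0,0,0,0,0.4],[4.1,-38,0,0,0,0,0.4],[4.1,-38,0,0,0,0,0.4],[4.1,-38,0,0,0,0,0.4],[4.1,-38,0,0,0,0,0.4],[4.1,-38,0,0,0,0,0.4]]]'
python3 -m jog '[[[4.1,-38,0,0,0,0,0.4],[4.1,-38,0,0,0,0,0.4],[4.1,-38,0,0,0,0,0.4],[4.1,-38,0,0,0,0,0.4],[4.1,-38,0,0,0,0,0.4],[4.1,-38,0,0,0,0,0.4]]]'
python3 -m jog '[[[0,0,0,0,0,-8.5,0.4],[0,0,0,0,0,-8.5,0.4],[0,0,0,0,0,-8.5,0.4],[0,0,0,0,0,-8.5,0.4],[0,0,0,0,0,-8.5,0.4],[0,0,0,0,0,-8.5,0.4],[0,0,0,0,0,-8.5,0.4],[0,0,0,0,0,-8.5,0.4]]]'
python3 -m jog '[[[0,0,0,0,0,-8.5,0.4],[0,0,0,0,0,-8.5,0.4],[0,0,0,0,0,-8.5,0.4],[0,0,0,0,0,-8.5,0.4],[0,0,0,0,0,-8.5,0.4],[0,0,0,0,0,-8.5,0.4],[0,0,0,0,0,-8.5,0.4],[0,0,0,0,0,-8.5,0.4]]]'
python3 -m jog '[[[0,0,0,0,0,-8.5,0.4],[0,0,0,0,0,-8.5,0.4],[0,0,0,0,0,-0.7,0.4],[0,0,0,0,0,0,0.4]]]'
```

```text
t: 2.3
tcp_pos: [524.9, -22.7, 209.3]
eef_rot: [-180.0, 0.0, 13.8]
ft_force: [1.0, 1.1, -1.1]
gripper_width: 34.4
gripper_force: 0.0
t: 2.9
tcp_pos: [494.2, 204.4, 209.4]
eef_rot: [180.0, 0.0, 13.9]
ft_force: [0.3, -0.1, -0.5]
gripper_width: 34.1
gripper_force: 0.0
t: 3.7
tcp_pos: [494.5, 202.9, 209.2]
eef_rot: [-179.9, 0.0, 82.2]
ft_force: [-0.1, -0.6, 0.1]
gripper_width: 34.0
gripper_force: 0.0
t: 4.5
tcp_pos: [494.5, 202.9, 209.2]
eef_rot: [-180.0, -0.0, 150.2]
ft_force: [0.1, -0.5, -0.9]
gripper_width: 33.8
gripper_force: 0.0
t: 4.9
tcp_pos: [494.7, 202.9, 209.4]
eef_rot: [-180.0, -0.0, 167.4]
ft_force: [0.1, 0.2, -0.0]
gripper_width: 34.1
gripper_force: 0.0
```

```bash
python3 -m jog '[[[0,0,27,0,0,0,0.4],[0,0,27,0,0,0,0.4],[0,0,27,0,0,0,0.4],[0,0,25,0,0,0,0.4],[0,0,25,0,0,0,0.4],[0,0,20,0,0,0,0.4],[0,0,10,0,0,0,0.4],[0,0,0,0,0,0,0.4]]]' 25
python3 -m jog '[[[0,0,0,0,0,0,0],[0,0,0,0,0,0,0],[0,0,0,0,0,0,0],[0,0,0,0,0,0,0],[0,0,0,0,0,0,0],[0,0,0,0,0,0,0]]]' 25
python3 - <<'E'
from h import *
t,_=grab("top",1);s,_=grab("scene",1)
c=lambda i,x,y,w,h:cv2.resize(i[y:y+h,x:x+w],(400,300),interpolation=cv2.INTER_CUBIC)
cv2.imwrite("pics/c2.png",np.hstack([c(t,130,150,128,96),c(s,350,60,128,96)]))
E
```

```text
t: 5.7
tcp_pos: [493.5, 202.5, 47.1]
eef_rot: [-179.9, -0.2, 167.5]
ft_force: [-0.7, -0.5, -0.3]
gripper_width: 34.1
gripper_force: 0.0
t: 6.3
tcp_pos: [496.5, 203.6, 50.4]
eef_rot: [179.9, 0.2, 167.5]
ft_force: [0.4, 0.1, 6.7]
gripper_width: 0.2
gripper_force: 3.1
```

View pics/c2.png

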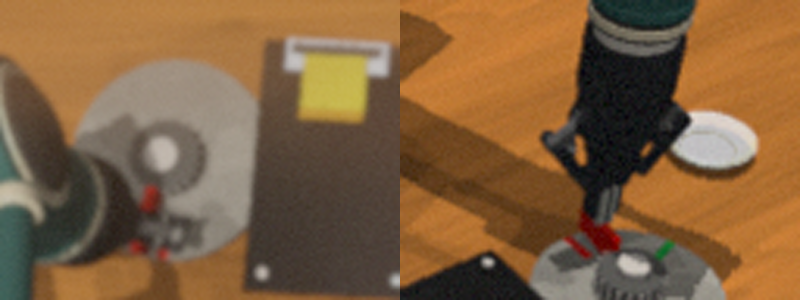

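The crop shows the closed fingers over the lever at about top (180,222), with red showing inboard (178,213) and outboard (174,230). They read as shut, so I check the heights from depth.

Run:
```python
from h import *
np.set_printoptions(precision=1,suppress=True)
def pt(n,uv,k=0):
    d=np.load(f"pics/{n}{k}.npy");o,r=ray(n,uv);c=np.array(manip.camera_params(n)["cam_to_world"])[:3,2]
    return np.array([o+ri*d[int(round(v)),int(round(u))]/-(ri@c) for (u,v),ri in zip(uv,r)])
print("lever top",pt("top",[[172,228],[174,222],[176,217],[178,212]]))
print("lever scene",pt("scene",[[409,126],[412,128],[414,132],[417,136]]))
print("disc",pt("top",[[165,190],[195,180]]),"cap",pt("top",[[181,199]]),"plate",pt("top",[[240,210]]),"grip",pt("top",[[388,196]]),pt("scene",[[252,253]]))
s=manip.read_state();print({k:np.round(s[k],2) for k in("t","tcp_pos","ft_force","gripper_width","gripper_force","wrist_torque")})
```

```text
lever top [[482.  209.3  70.7]
 [495.8 203.6  76.1]
 [507.9 200.4  73.1]
 [520.  196.6  71.9]]
lever scene [[474.4 208.2  66. ]
 [489.2 204.1  71.1]
 [501.7 200.3  68.2]
 [517.1 196.7  67.3]]
disc [[577.7 242.5  38.4]
 [603.5 169.3  37.5]] cap [[551.9 192.8  66.5]] plate [[529.2  54.2  42.3]] grip [[ 568.5 -311.1   28.7]] [[ 574.  -314.    29.5]]
{'t': np.float64(6.4), 'tcp_pos': array([496.5, 203.6,  50.4]), 'ft_force': array([-0.9,  0.7,  5.5]), 'gripper_width': np.float64(-0.16), 'gripper_force': np.float64(3.11), 'wrist_torque': array([ 0.1,  0.1, -0. ])}
```

Run:
```python
from h import *
np.set_printoptions(precision=0,suppress=True,linewidth=200)
def proj(n,P):
    c=manip.camera_params(n);T=np.linalg.inv(np.array(c["cam_to_world"]));q=np.c_[P,np.ones(len(P))]@T.T
    q=q[:,:3]*[1,-1,-1];return cv2.projectPoints(q,np.zeros(3),np.zeros(3),np.array([[c["fx"],0,c["cx"]],[0,c["fy"],c["cy"]],[0,0,1]]),np.array(c["D"]))[0][:,0]
P=np.array([[496.5,203.6,z] for z in(50,60,72,90)],float)
print(proj("scene",P),proj("top",P))
i=cv2.imread("pics/scene1.png");cv2.imwrite("pics/c3.png",cv2.resize(i[100:160,380:460],(800,600),interpolation=cv2.INTER_CUBIC))
```

```text
[[412. 136.]
 [413. 133.]
 [414. 129.]
 [415. 124.]] [[177. 223.]
 [176. 222.]
 [175. 222.]
 [172. 221.]]
```

View pics/c3.png

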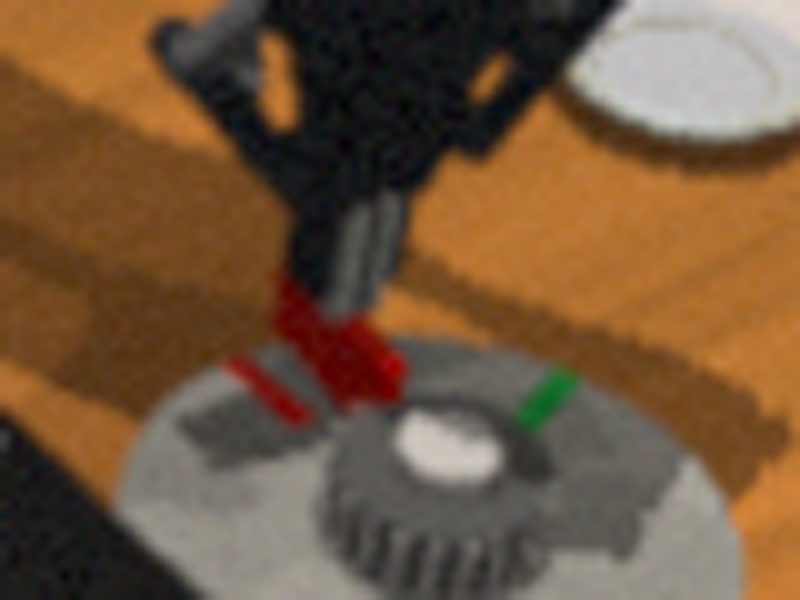

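The crop shows shut fingertips ending at about scene (415,131), with the lever whole below or in front of them, unmoved. I raise and measure where the tips really are.

```bash
python3 -m jog '[[[0,0,-10,0,0,0,0],[0,0,-10,0,0,0,0],[0,0,-10,0,0,0,0],[0,0,-10,0,0,0,0],[0,0,0,0,0,0,0]]]' 25
python3 - <<'E'
from h import *
t,_=grab("top",2);s,_=grab("scene",2)
c=lambda i,x,y,w,h:cv2.resize(i[y:y+h,x:x+w],(400,300),interpolation=cv2.INTER_CUBIC)
cv2.imwrite("pics/c4.png",np.hstack([c(t,140,185,80,60),c(s,375,85,80,60)]))
E
```

```text
t: 6.9
tcp_pos: [496.5, 203.6, 91.0]
eef_rot: [179.9, 0.2, 167.6]
ft_force: [0.5, 1.0, 0.7]
gripper_width: -0.1
gripper_force: 0.0
```

View pics/c4.png

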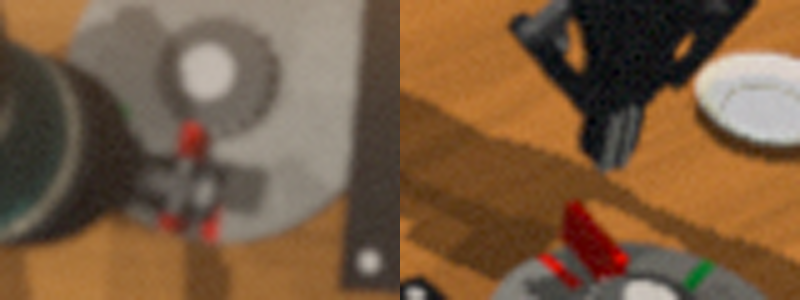

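The scene view puts the shut tip at (417,118), which is z≈110 while 91 is reported. Together with the contact on the lever's top (72 mm true, 50.4 reported), this means the fingers end about 21 mm behind the reported TCP. I go again, that much lower.

```bash
python3 -m jog '[[[0,0,0,0,0,0,0.4],[0,0,0,0,0,0,0.4],[0,0,0,0,0,0,0.4],[0,0,20,0,0,0,0.4],[0,0,20,0,0,0,0.4],[0,0,15,0,0,0,0.4],[0,0,10,0,0,0,0.4],[0,0,0,0,0,0,0.4]]]' 25
python3 -m jog '[[[0,0,0,0,0,0,0],[0,0,0,0,0,0,0],[0,0,0,0,0,0,0],[0,0,0,0,0,0,0],[0,0,0,0,0,0,0],[0,0,0,0,0,0,0]]]' 25
```

```text
t: 7.8
tcp_pos: [493.5, 202.5, 21.9]
eef_rot: [-179.9, -0.2, 167.6]
ft_force: [-0.8, -0.1, -0.2]
gripper_width: 34.2
gripper_force: 0.0
t: 8.4
tcp_pos: [495.9, 204.0, 24.6]
eef_rot: [179.9, 0.1, 167.6]
ft_force: [0.9, 4.4, -0.2]
gripper_width: 7.3
gripper_force: 24.4
```

```bash
python3 -m jog '[[[-0.5,7.3,0,0,0,7.4,0],[-0.5,7.3,0,0,0,7.4,0],[-0.5,7.3,0,0,0,7.4,0],[0,0,0,0,0,0,0]]]' 25
python3 - <<'E'
from workcell import manip;import numpy as np
p=manip.read_state()["tcp_pos"][:2]-[551,192];print(np.hypot(*p),np.degrees(np.arctan2(p[1],p[0])))
E
```

```text
t: 8.8
tcp_pos: [504.8, 224.9, 24.6]
eef_rot: [179.8, 0.0, 145.2]
ft_force: [0.0, 5.1, 1.0]
gripper_width: 7.4
gripper_force: 24.6
56.73048259332435 144.59668098648447
```

```bash
python3 -m jog '[[[-0.5,7.3,0,0,0,7.4,0],[-0.5,7.3,0,0,0,7.4,0],[-0.5,7.3,0,0,0,7.4,0],[-0.5,7.3,0,0,0,7.4,0],[-0.5,7.3,0,0,0,7.4,0],[0,0,0,0,0,0,0]]]' 25
python3 -m jog '[[[0,0,0,0,0,0,0.4],[0,0,0,0,0,0,0.4],[0,0,0,0,0,0,0.4],[0,0,0,0,0,0,0.4],[0,0,-30,0,0,0,0.4],[0,0,-40,0,0,0,0.4],[0,0,-50,0,0,0,0.4],[0,0,-50,0,0,0,0.4]]]'
python3 -m jog '[[[0,25,-15,0,0,0,0.4],[0,-35,0,0,0,0,0.4],[0,-40,0,0,0,0,0.4],[0,-40,0,0,0,0,0.4],[0,-40,0,0,0,0,0.4]]]'
python3 - <<'E'
from m import *
np.set_printoptions(precision=1,suppress=True)
t,_=grab("top",3);s,_=grab("scene",3)
for n,i,r in(("top",t,(140,150,75,100)),("scene",s,(395,105,80,75))):
    for k in big(mask(i,(0,150,60),(6,255,255),r),3):
        print(n,cv2.contourArea(k),cv2.boxPoints(cv2.minAreaRect(k)).tolist())
        M=cv2.minAreaRect(k);b=cv2.boxPoints(M);b=b[np.argsort(b[:,0])];e=np.array([(b[0]+b[1])/2,(b[2]+b[3])/2]);P=plane(n,e,72 if n=="top" else 62);print(P,np.degrees(np.arctan2(*(P[0]-P[1])[[1,0]])))
cv2.imwrite("pics/c5.png",np.hstack([cv2.resize(t[150:246,130:258],(400,300)),cv2.resize(s[95:191,360:488],(400,300))]))
E
```

```text
t: 9.4
tcp_pos: [534.2, 247.1, 24.7]
eef_rot: [179.8, -0.2, 108.2]
ft_force: [0.1, 8.7, -0.0]
gripper_width: 7.5
gripper_force: 25.1
t: 10.2
tcp_pos: [531.8, 243.8, 194.8]
eef_rot: [-179.9, 0.0, 108.3]
ft_force: [1.0, 0.4, 1.1]
gripper_width: 34.2
gripper_force: 0.0
t: 10.7
tcp_pos: [407.8, 202.6, 208.4]
eef_rot: [-180.0, 0.0, 108.3]
ft_force: [0.1, 0.1, 1.0]
gripper_width: 34.3
gripper_force: 0.0
top 47.5 [[150.49998474121094, 207.50001525878906], [169.6999969482422, 201.1000213623047], [170.8000030517578, 204.40000915527344], [151.59999084472656, 210.8000030517578]]
[[526.2 261.6  72. ]
 [541.9 216.4  72. ]] 109.16382611387401
top 13.0 [[181.0, 222.0], [183.0, 222.0], [183.0, 232.0], [181.0, 232.0]]
[[484.5 187.6  72. ]
 [484.5 182.9  72. ]] 90.5572633615947
scene 61.5 [[427.131103515625, 138.44259643554688], [437.54095458984375, 125.95079803466797], [441.672119140625, 129.3934326171875], [431.26226806640625, 141.88522338867188]]
[[542.5 216.6  62. ]
 [521.2 274.8  62. ]] -69.87573327454814
scene 12.0 [[401.9179992675781, 136.09835815429688], [403.2294616699219, 134.52459716796875], [410.4098205566406, 140.50820922851562], [409.0983581542969, 142.08197021484375]]
[[490.1 172.6  62. ]
 [518.  172.1  62. ]] 179.101364262931
```

View pics/c5.png

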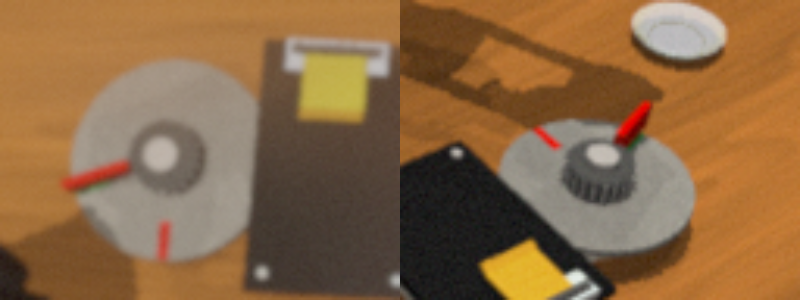

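The lever is now over the green mark (top view 109° against 108.3° wanted). Next is the carrier.

```bash
python3 -m jog '[[[0,0,0,0,0,8.4,0.5],[0,0,0,0,0,8.4,0.5],[0,0,0,0,0,8.4,0.5],[0,0,0,0,0,8.4,0.5],[0,0,0,0,0,8.4,0.5],[0,0,0,0,0,8.4,0.5],[0,0,0,0,0,8.4,0.5],[0,0,0,0,0,8.4,0.5]]]'
python3 -m jog '[[[-10.5,37.3,0,0,0,8,0.5]]]'
python3 -m jog '[[[-10.5,37.3,0,0,0,0,0.5],[-10.5,37.3,0,0,0,0,0.5],[-10.5,37.3,0,0,0,0,0.5],[-10.5,37.3,0,0,0,0,0.5],[-10.5,37.3,0,0,0,0,0.5],[-10.5,37.3,0,0,0,0,0.5],[-10.5,37.3,0,0,0,0,0.5]]]'
python3 -m jog '[[[-10.5,37.3,0,0,0,0,0.5],[-10.5,37.3,0,0,0,0,0.5],[-10.5,37.3,0,0,0,0,0.5],[-10.5,37.3,0,0,0,0,0.5],[-10.5,37.3,0,0,0,0,0.5],[-10.5,37.3,0,0,0,0,0.5],[0,0,0,0,0,0,0.5],[0,0,0,0,0,0,0.5]]]'
```

```text
t: 11.6
tcp_pos: [409.9, 203.4, 208.9]
eef_rot: [180.0, -0.0, 40.8]
ft_force: [-0.3, 0.0, -0.2]
gripper_width: 43.0
gripper_force: 0.0
t: 11.7
tcp_pos: [425.7, 170.7, 208.9]
eef_rot: [-179.9, -0.1, 33.1]
ft_force: [1.0, -1.2, -0.4]
gripper_width: 43.0
gripper_force: 0.0
t: 12.4
tcp_pos: [507.9, -92.3, 208.9]
eef_rot: [180.0, -0.0, 33.1]
ft_force: [0.6, 0.4, -0.1]
gripper_width: 42.6
gripper_force: 0.0
t: 13.2
tcp_pos: [576.7, -313.0, 208.0]
eef_rot: [-179.9, 0.0, 33.0]
ft_force: [0.4, 1.8, 0.7]
gripper_width: 42.7
gripper_force: 0.0
```

```bash
python3 -m jog '[[[-5.5,-2.5,40,0,0,0,0.5],[0,0,40,0,0,0,0.5],[0,0,40,0,0,0,0.5],[0,0,30,0,0,0,0.5],[0,0,30,0,0,0,0.5],[0,0,20,0,0,0,0.5],[0,0,15,0,0,0,0.5],[0,0,0,0,0,0,0.5]]]' 40
python3 -m jog '[[[0,0,7,0,0,0,0.5],[0,0,0,0,0,0,0.5],[0,0,0,0,0,0,0],[0,0,0,0,0,0,0],[0,0,0,0,0,0,0],[0,0,0,0,0,0,0],[0,0,0,0,0,0,0],[0,0,0,0,0,0,0]]]' 40
```

```text
t: 14.0
tcp_pos: [568.9, -310.8, -8.7]
eef_rot: [-179.7, 0.1, 33.2]
ft_force: [-0.2, -0.7, -0.2]
gripper_width: 42.9
gripper_force: 0.0
t: 14.8
tcp_pos: [571.8, -313.7, -12.0]
eef_rot: [179.9, -0.1, 33.1]
ft_force: [-0.2, -0.0, 5.7]
gripper_width: 11.3
gripper_force: 41.1
```

Gripped at 11.3 mm wide. Next: lift, turn and carry to in front of the leaf.

```bash
python3 -m jog '[[[0,0,-5,0,0,0,0],[0,0,-15,0,0,0,0],[0,0,-30,0,0,0,0],[0,0,-30,0,0,0,0],[0,0,-20,0,0,0,0],[0,0,0,0,0,0,0]]]' 60
python3 -m jog '[[[0,0,0,0,0,7.2,0],[0,0,0,0,0,7.2,0],[0,0,0,0,0,7.2,0],[0,0,0,0,0,7.2,0],[0,0,0,0,0,7.2,0],[0,0,0,0,0,0,0]]]'
python3 -m jog '[[[-10.4,-37.8,0,0,0,0,0],[-10.4,-37.8,0,0,0,0,0],[-10.4,-37.8,0,0,0,0,0],[-10.4,-37.8,0,0,0,0,0],[-10.4,-37.8,0,0,0,0,0]]]'
python3 -m jog '[[[-10.4,-37.8,0,0,0,0,0],[-10.4,-37.8,0,0,0,0,0],[-10.4,-37.8,0,0,0,0,0],[-10.4,-37.8,0,0,0,0,0],[-10.4,-37.8,0,0,0,0,0],[0,0,0,0,0,0,0],[0,0,0,0,0,0,0]]]'
python3 - <<'E'
from h import *
t,_=grab("top",4);s,_=grab("scene",4)
cv2.imwrite("pics/c6.png",np.hstack([cv2.resize(t[140:260,140:300],(400,300),interpolation=cv2.INTER_CUBIC),cv2.resize(s[70:220,280:480],(400,300),interpolation=cv2.INTER_CUBIC)]))
E
```

```text
t: 15.4
tcp_pos: [573.5, -314.5, 91.6]
eef_rot: [179.6, -0.2, 33.2]
ft_force: [0.4, -1.0, -1.5]
gripper_width: 11.0
gripper_force: 59.0
t: 16.0
tcp_pos: [569.7, -312.3, 85.1]
eef_rot: [-179.9, 0.1, -2.9]
ft_force: [-0.2, 0.3, -0.7]
gripper_width: 10.7
gripper_force: 58.9
t: 16.5
tcp_pos: [527.0, -120.1, 85.9]
eef_rot: [-180.0, 0.1, -2.7]
ft_force: [0.4, 0.9, -0.5]
gripper_width: 10.9
gripper_force: 59.0
t: 17.2
tcp_pos: [485.0, 70.3, 86.2]
eef_rot: [180.0, 0.1, -2.6]
ft_force: [-0.0, -0.5, 0.0]
gripper_width: 10.6
gripper_force: 59.1
```

View pics/c6.png

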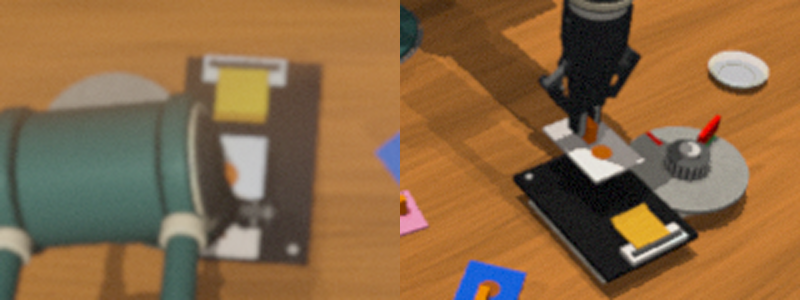

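The crop shows the carrier held level over the plate, window toward the leaf, with its front right corner at top (247,196). I measure its front edge and height before lowering.

Run:
```python
from m import *
np.set_printoptions(precision=1,suppress=True)
t=cv2.imread("pics/top4.png");s=cv2.imread("pics/scene4.png")
k=big(mask(s,(0,0,75),(179,60,255),(345,125,62,42)))[0];q=quad(k);print(cv2.contourArea(k),q.tolist())
for z in(96,100,104):print(z,plane("scene",q,z).round(1).tolist())
k=big(mask(t,(0,0,110),(179,60,255),(222,190,35,60)),2)
for c in k:
    print("top",cv2.contourArea(c),quad(c).tolist());print(plane("top",quad(c),102))
print(tri([[246.8,195.6]],[[380,161.5]]))
```

```text
813.5 [[352.0, 133.0], [403.0, 138.0], [406.0, 165.0], [377.0, 161.0]]
96 [[441.8, 43.5, 96.0], [526.3, 135.5, 96.0], [601.7, 77.8, 96.0], [554.1, 31.0, 96.0]]
100 [[445.5, 40.4, 100.0], [529.5, 131.9, 100.0], [604.5, 74.5, 100.0], [557.2, 28.0, 100.0]]
104 [[449.2, 37.3, 104.0], [532.7, 128.2, 104.0], [607.3, 71.2, 104.0], [560.2, 24.9, 104.0]]
top 347.5 [[229.0, 193.0], [247.0, 196.0], [244.0, 219.0], [233.0, 217.0]]
[[562.   71.1 102. ]
 [555.4  29.2 102. ]
 [502.1  34.5 102. ]
 [506.5  59.9 102. ]]
top 200.5 [[242.0, 243.0], [222.0, 241.0], [232.0, 230.0], [241.0, 228.0]]
[[447.4  37.5 102. ]
 [451.5  83.2 102. ]
 [476.7  61.2 102. ]
 [481.4  40.8 102. ]]
[[558.6  32.8  96.5   5.3]]
```

```bash
python3 -m jog '[[[0,0,20,0,0,0,0],[0,0,20,0,0,0,0],[0,0,10,0,0,0,0],[0,0,2,0,0,0,0],[0,0,0,0,0,0,0],[0,0,0,0,0,0,0]]]'
python3 -m jog '[[[0,0,2,0,0,0,0],[0,0,0,0,0,0,0],[0,0,0,0,0,0,0]]]'
python3 -m jog '[[[0,0,2,0,0,0,0],[0,0,0,0,0,0,0],[0,0,0,0,0,0,0]]]'
python3 -m jog '[[[0,0,1,0,0,0,0],[0,0,0,0,0,0,0],[0,0,0,0,0,0,0]]]'
```

```text
t: 17.9
tcp_pos: [486.7, 69.4, 35.6]
eef_rot: [-180.0, -0.1, -2.9]
ft_force: [-0.5, -0.2, -0.9]
gripper_width: 11.1
gripper_force: 59.1
t: 18.2
tcp_pos: [486.0, 69.8, 33.2]
eef_rot: [-180.0, -0.0, -2.8]
ft_force: [0.2, 0.6, -1.7]
gripper_width: 10.5
gripper_force: 59.1
t: 18.5
tcp_pos: [485.6, 69.8, 30.7]
eef_rot: [180.0, 0.0, -2.8]
ft_force: [-0.5, 1.1, -0.8]
gripper_width: 10.8
gripper_force: 59.1
t: 18.8
tcp_pos: [485.7, 69.7, 29.7]
eef_rot: [180.0, 0.0, -2.8]
ft_force: [-0.0, -1.0, -0.8]
gripper_width: 10.6
gripper_force: 59.1
```

```bash
python3 -m jog '[[[0,0,1,0,0,0,0],[0,0,0,0,0,0,0],[0,0,0,0,0,0,0]]]'
python3 -m jog '[[[0,0,1,0,0,0,0],[0,0,0,0,0,0,0],[0,0,0,0,0,0,0]]]'
python3 -m jog '[[[0,0,1,0,0,0,0],[0,0,0,0,0,0,0],[0,0,0,0,0,0,0]]]'
```

```text
t: 19.1
tcp_pos: [485.7, 69.7, 28.8]
eef_rot: [180.0, 0.0, -2.8]
ft_force: [-0.2, 0.5, -0.6]
gripper_width: 10.6
gripper_force: 59.1
t: 19.4
tcp_pos: [486.0, 69.8, 28.1]
eef_rot: [-180.0, -0.0, -2.8]
ft_force: [-1.5, 0.5, 1.6]
gripper_width: 10.7
gripper_force: 59.4
t: 19.7
tcp_pos: [486.0, 69.7, 28.1]
eef_rot: [180.0, -0.0, -2.8]
ft_force: [-4.3, 0.4, 10.7]
gripper_width: 10.6
gripper_force: 60.7
```

Contact at 28 reported. I ease the press and slide.

```bash
python3 -m jog '[[[3,0,-0.4,0,0,0,0],[5,0,0,0,0,0,0],[5,0,0,0,0,0,0],[4,0,0,0,0,0,0],[3,0,0,0,0,0,0],[0,0,0,0,0,0,0]]]'
python3 - <<'E'
from m import *
np.set_printoptions(precision=1,suppress=True)
t,_=grab("top",5);s,_=grab("scene",5)
cv2.imwrite("pics/c7.png",np.hstack([cv2.resize(t[150:240,190:310],(400,300),interpolation=cv2.INTER_CUBIC),cv2.resize(s[130:220,330:450],(400,300),interpolation=cv2.INTER_CUBIC)]))
E
```

```text
t: 20.3
tcp_pos: [505.5, 68.9, 28.1]
eef_rot: [-180.0, 0.1, -2.8]
ft_force: [-4.6, -0.1, 8.6]
gripper_width: 10.6
gripper_force: 60.4
```

View pics/c7.png

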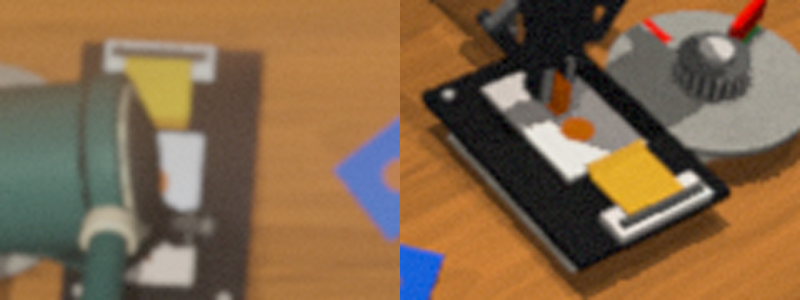

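The crop shows the carrier straight with the plate and just before the leaf. Its right edge is about 11 mm outside the leaf's in the top view (10 mm expected), so it is centred. I slide on.

```bash
python3 -m jog '[[[4,0,0,0,0,0,0],[4,0,0,0,0,0,0],[4,0,0,0,0,0,0],[4,0,0,0,0,0,0],[4,0,0,0,0,0,0],[0,0,0,0,0,0,0]]]'
python3 -m jog '[[[3,0,0,0,0,0,0],[3,0,0,0,0,0,0],[3,0,0,0,0,0,0],[3,0,0,0,0,0,0],[0,0,0,0,0,0,0]]]'
python3 -m jog '[[[2,0,0,0,0,0,0],[2,0,0,0,0,0,0],[0,0,0,0,0,0,0]]]'
```

```text
t: 21.0
tcp_pos: [525.9, 67.9, 28.1]
eef_rot: [-180.0, 0.0, -2.8]
ft_force: [-3.5, 0.9, 7.4]
gripper_width: 10.9
gripper_force: 60.3
t: 21.5
tcp_pos: [537.5, 67.3, 28.1]
eef_rot: [-180.0, 0.0, -2.8]
ft_force: [-4.5, 0.2, 8.2]
gripper_width: 10.7
gripper_force: 60.3
t: 21.8
tcp_pos: [541.2, 67.1, 28.1]
eef_rot: [-180.0, 0.1, -2.9]
ft_force: [-5.1, 0.4, 8.8]
gripper_width: 10.7
gripper_force: 60.4
```

```bash
python3 -m jog '[[[1,0,0,0,0,0,0],[1,0,0,0,0,0,0],[0,0,0,0,0,0,0]]]'
python3 -m jog '[[[1,0,0,0,0,0,0],[1,0,0,0,0,0,0],[0,0,0,0,0,0,0]]]'
python3 -m jog '[[[1,0,0,0,0,0,0],[0,0,0,0,0,0,0]]]'
python3 -m jog '[[[1,0,0,0,0,0,0],[0,0,0,0,0,0,0]]]'
```

```text
t: 22.1
tcp_pos: [542.9, 67.0, 28.1]
eef_rot: [-180.0, 0.1, -2.8]
ft_force: [-5.8, 0.8, 9.2]
gripper_width: 10.8
gripper_force: 60.5
t: 22.4
tcp_pos: [544.9, 66.9, 28.1]
eef_rot: [-180.0, 0.1, -2.8]
ft_force: [-7.1, 0.2, 8.8]
gripper_width: 10.7
gripper_force: 60.5
t: 22.6
tcp_pos: [545.8, 66.9, 28.1]
eef_rot: [-180.0, 0.1, -2.8]
ft_force: [-6.2, 0.1, 9.6]
gripper_width: 10.5
gripper_force: 60.5
t: 22.8
tcp_pos: [545.9, 66.9, 28.0]
eef_rot: [180.0, 0.2, -2.8]
ft_force: [-8.5, 0.8, 11.6]
gripper_width: 10.5
gripper_force: 61.0
```

```bash
python3 -m jog '[[[0.8,0,0,0,0,0,0],[0,0,0.2,0,0,0,0],[0,0,0,0,0,0,0],[0,0,0,0,0,0,0]]]'
python3 - <<'E'
from m import *
t,_=grab("top",6);s,_=grab("scene",6)
cv2.imwrite("pics/c8.png",np.hstack([cv2.resize(t[150:240,190:310],(400,300),interpolation=cv2.INTER_CUBIC),cv2.resize(s[130:220,330:450],(400,300),interpolation=cv2.INTER_CUBIC)]))
E
```

```text
t: 23.2
tcp_pos: [545.8, 66.8, 28.1]
eef_rot: [180.0, 0.3, -2.8]
ft_force: [-12.3, -0.2, 15.2]
gripper_width: 10.4
gripper_force: 61.5
```

View pics/c8.png

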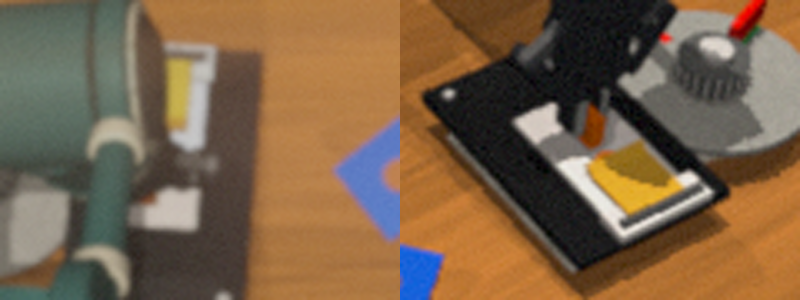

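The carrier's front is under the leaf and against the stop (scene about (390,195)). The leaf is down, the collar is still at green, and I am pressing with about 15 N. Handing in.

```bash
python3 -c "
from workcell import manip
print(manip.finish_job())"
```

```text
the job is handed in; nothing more can be done
None
```

I handed the job in at about 23 s: the collar is locked at the green mark (about 1.18 rad), and the carrier is under the leaf, home against the stop, held and pressed down with about 15 N. The hand-in gave no verdict.

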